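# Reset the tripped breaker in its covered well

### The arm

A 7-joint arm with a two-finger parallel gripper is mounted at the origin on the work surface. World frame = base frame: x ahead of the robot, y to its left, z up, the work surface at z = 0. Lengths are in m, angles in rad, forces in N, time in s.
With the tool pointing down it reaches from about 0.35 to 0.9 m from the base axis. Payload 8.1 kg.
Tool frame: the origin (TCP) lies on the centre line of the jaws, within the pads' length; the fingertips stand 22 mm ahead of it and the grasp point (between the pads) lies 3 mm ahead of it; z points along the fingers, y is the direction in which the jaws open and shut (so a half turn about z gives the same grasp; the last joint's range is limited). The gripper opens to 92 mm and grips with 3 to 60 N. Pads are 19 mm wide; open, the fingers measure 130 mm over their backs; the gripper's body (75 mm by 190 mm) begins 47 mm behind the grasp point.
Start: joints at [1.038, 0.434, 0.025, 1.573, -0.012, 1.134, -0.075], TCP at [0.26, -0.568, 0.249] pointing down, gripper open.
Joint ranges: [-2.62, 2.62], [-0.44, 2.09], [-1.27, 1.32], [0.08, 2.57], [-1.32, 4.46], [0.12, 2], [-2.74, 2.74]. Speed limits (rad/s): [2.22, 2.22, 3.01, 3.01, 3.14, 3.14, 3.14].

### API

Orientations are given as a rotation vector (axis times angle).
In Python, from cell import arm gives the robot as it stands.
- The arm moves only by the shell command python3 -m pendant 'ROWS' [FORCE]. ROWS is JSON, a list that holds one entry, the list of rows, each a list of 7 numbers: the shift along the tool's x, y, z in units of 0.04 m (1.0 is 0.04 m), then the turn, a rotation vector about the tool's x, y, z in units of 0.08 rad (1.0 is 0.08 rad), then the closure, from 0 (fully open) to 1 (shut). In form: [[[tx, ty, tz, ax, ay, az, fingers], ...]]. A call has 1 to 20 rows; each row shifts and turns the commanded pose from where the row before left it, along the tool's axes as they then stand; what a row does not reach is not made up. A row lasts 1/12 s, in which the tool goes at most 41.7 mm and 7.16 degrees, less where a joint would pass 70% of its speed; a pose out of reach is approached as far as the arm can. A call with a number of a shift or a turn outside -1 to 1 is refused whole. A call with a gripper value outside its range is refused whole. The fingers move at their own pace and stop on an object; FORCE is the grip in N (left out, the last holds). Time passes only in rows, so rows that do not move let the fingers close. It gives the time, the measured TCP pose, the force and the opening at its end, in the units of the state.
- arm.observe(): the state, without advancing time (a new reading comes with each control period).
- arm.get_image(name): name is "side" or "top" or "wrist"; returns a dict with "img" (384x512x3 uint8, red, green, blue), "z_map" (384x512 float32, m along the optical axis (not along the pixel's ray), 0 where there is no reading), "K" (3x3 intrinsics, pixels), "R" (3x3) and "t" (3): a world point X has camera coordinates R X + t. Camera axes: x right, y down, z forward; pixel columns grow to the right and rows downward; lengths in m; the calibration is good to about 2 mm. A picture is of the moment at which its call begins.
- arm.sign_off(): hands the job in, once; it reports no verdict.
The state is a dict: "clock": time; "joints": joint angles; "dq": joint speeds; "joint_efforts": joint torques, N m; "position": TCP position; "ee_rot": TCP orientation; "force": force on the tool from outside, world axes, zero at the start; "ft_torque": the same for the moment, N m; "width": opening from 0.0 (shut) to 1.0 (fully open).
Only numpy, scipy, OpenCV 4.12 (cv2) and the standard library are available. Lean on these libraries where they do the work, as an engineer would, in place of code of your own. Each camera call takes 0.05 s, during which the arm holds its last target.

### The job

The breaker in the bench supply box with the single round socket has tripped. With a fingertip, gently swing the spatter cover off its reset well, reach in and press the sunken white key fully home, then push the cover shut over the well again. Push and press only, grip nothing, and leave the other box's cover and the tools on the bench as they are.

Things in the scene. Friction and masses are not known exactly. Their poses are not given: they have to be found in the camera images.
- round_box: sheet-steel supply box with ONE large ROUND socket, 240 (x) x 180 (y) x 95 mm tall, bolted to the bench; origin under its centre, z up. A round reset well, 50 mm wide, 30 mm deep, is sunk in the flat lid, its axis 62 mm from the origin along the box's -x (half nearer the robot). Socket: 68 mm along +x, 90 mm wide, its top 50 mm above the lid. Nothing else but the cover tops 7 mm. Tripped
- round_box_well (a point): centre of the mouth of the round-socket box's reset well, level with the lid (95 mm above the bench); axes as the box's; fixed to the box
- round_box_key (a joint): travel of the white reset key (26 mm wide, flat top) in that well: 0 = tripped, popped up, its top 19 mm below the lid; 0.008 m = fully home on a solid stop, its top 27 mm below the lid, still 3 mm above the well's floor. About 3 N of steady friction, no spring: it stays where it is left
- round_box_cover: spatter cover of the round-socket box: 60 mm sheet-steel disc, its top 3.5 mm above the lid, on an arm turning on an upright rivet. Origin on the rivet's axis at lid height, 10 mm from the box's origin along the box's -x. Along the cover's own -x: disc centre at 52 mm, middle of its tab at 78 mm; z up. Thin sheet: a few newtons move it, over 40 N would bend it
- round_box_swing (a joint): angle of that cover: 0 = shut, its arm against a rubber stop pin (yields about 4 mm at the tab under 10 N), disc centred on the well; grows as the tab swings to the box's +y side (clockwise from above) up to 1.75. Well clear beyond about 1.2. About 1.5 N at the tab moves it; it stays where it is left. Starts shut or a little ajar
- round_box_tab (a point): middle of the top edge of that cover's bent-up tab: an upright plate 22 mm long (radial to the rivet), 3 mm thick (cover's y), its top 19.5 mm above the lid; both flat sides are free above the sheet strip at its foot (top 3.5 mm above the lid)
- twin_box: the other supply box: same housing, well, key and cover, but TWO SQUARE sockets side by side on the far half of its lid (24 mm above it); origin under its centre. Not tripped: leave it as it is
- twin_box_tab (a point): middle of the top edge of the tab of the twin-socket box's cover (same shape as the other); this cover must not be moved
- frame_cube: welded wire-frame cube of 8 mm steel rod, 138 mm across, 130 mm tall; origin under its centre; loose, to be left alone
- chipping_hammer: chipping hammer lying on the bench, 260 mm long; origin at its underside near mid-length, handle along its -x; loose, to be left alone
- wire_brush: wire brush lying on the bench, 250 mm long; origin at its underside near mid-length, handle along its -x; loose, to be left alone
- welding_pliers: welding pliers lying flat, about 180 mm long, 16 mm high; origin under the middle; loose, to be left alone
- magnet_square: small flat magnetic welding square, about 62 x 70 x 16 mm, lying in the lane between the boxes; origin under its centre; loose, to be left alone
- tip_jar: small clear jar of contact tips, 40 mm wide, 55 mm tall, in the lane between the boxes; origin under its centre; loose, to be left alone
- spray_can: anti-spatter spray can, 60 mm wide, 170 mm tall; origin under its centre; loose, to be left alone
- angle_grinder: angle grinder lying with its disc up, about 280 mm long, 92 mm tall; origin at its underside near the gear head; loose, to be left alone

How it is judged:
On the way, in this order (a step that is already met when the one before it is completed fails the run):
1. the cover is swung clear of the well (value of joint round_box_swing above 1.1 rad), for 0.2 s.
2. the key is pressed fully home in the open well (value of joint round_box_key above 0.007 m and value of joint round_box_swing above 0.8 rad), for 0.1 s.
At the end, for the whole second after the job is handed in: The round-socket box's key is home (at least 7 of its 8 mm), its cover is shut over the well (within 0.1 rad of its stop) and at rest, and the other box's cover is where it was (within 12 mm at its tab) (value of joint round_box_key above 0.007 m and value of joint round_box_swing between -0.1 and 0.1 rad and velocity of joint round_box_swing below 0.05 rad/s and distance of twin_box_tab from where it was at the start of the episode below 0.012 m); the robot touches nothing.
It fails at once if the cover is gripped or pushed hard (over 45 N between fingers and cover) (contact force between the fingers and round_box_cover above 45 N).
It fails at once if the other box's cover is moved (over 12 mm at its tab) (distance of twin_box_tab from where it was at the start of the episode above 0.012 m).
It fails at once if a bystander is lifted, carried or pushed (over 25 mm) (distance of any of frame_cube, chipping_hammer, wire_brush, welding_pliers, magnet_square, tip_jar, spray_can, angle_grinder from where it was at the start of the episode above 0.025 m).
It also fails if it takes over 64 s, if anything falls off the work surface, if the arm or the gripper's body presses on something with over 40 N, if the wrist force passes 120 N, or if a joint passes its speed limit or range.

## Working session

There is one attempt and no reset: what is moved stays moved. The work goes in short steps, Python scripts to look and compute and a shell command to move; the robot and the scene stay as the last step left them, time stands still between calls to the robot, and variables do not carry over. Pictures are saved under pics/ and viewed, and the job is handed in when it is done.

```bash
mkdir -p pics; cat > h.py <<'E'
import numpy as np,cv2
from cell import arm
def save(name,fn):
    d=arm.get_image(name); cv2.imwrite('pics/'+fn+'.png',cv2.cvtColor(d['img'],cv2.COLOR_RGB2BGR)); np.savez('pics/'+fn+'.npz',**d); return d
def ray(d,u,v,z):
    K,R,t=d['K'],d['R'],d['t']; C=-R.T@t; r=R.T@np.linalg.inv(K)@np.array([u,v,1.]); s=(z-C[2])/r[2]; return C+s*r
def pt(d,u,v):
    K,R,t=d['K'],d['R'],d['t']; z=d['z_map'][int(v),int(u)]; return R.T@(np.linalg.inv(K)@np.array([u,v,1.])*z-t)
def proj(d,X):
    c=d['R']@np.array(X)+d['t']; p=d['K']@c; return p[:2]/p[2]
E
python3 - <<'E'
from h import *
for n in('top','side','wrist'):
    d=save(n,n+'0'); print(n,-d['R'].T@d['t'])
print(arm.observe())
E
ls
```

```text
top [0.30070094 0.00627967 1.42409014]
side [0.41647282 1.28164678 1.07831092]
wrist [ 0.3363399  -0.53321762  0.38322604]
{'clock': 0.15, 'joints': array([ 1.03839977,  0.4350313 ,  0.02500328,  1.57389591, -0.01156976,
        1.13399612, -0.07514641]), 'dq': array([-1.27946897e-03, -2.35608722e-03,  4.91010992e-04, -2.00354090e-03,
        1.82660636e-03, -2.47622997e-03, -6.21658150e-05]), 'joint_efforts': array([ 2.07812547e-03, -6.68257928e+01,  9.86100286e-01, -3.14690423e+01,
       -6.04063226e-02,  3.94520292e-02,  1.14021318e-04]), 'position': array([ 0.26021165, -0.56785449,  0.24814221]), 'ee_rot': array([-3.06827991e+00, -6.69502307e-01,  6.20659704e-04]), 'force': array([-0.23732042, -0.30587169,  0.43205033]), 'ft_torque': array([-0.04473542,  0.02120507,  0.0247343 ]), 'width': 0.9986092110851083}
h.py
pics
```

View pics/top0.png

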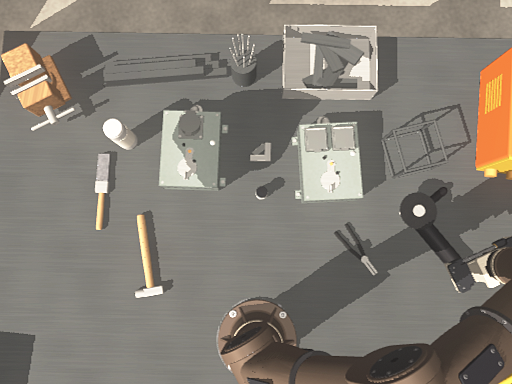

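View pics/side0.png

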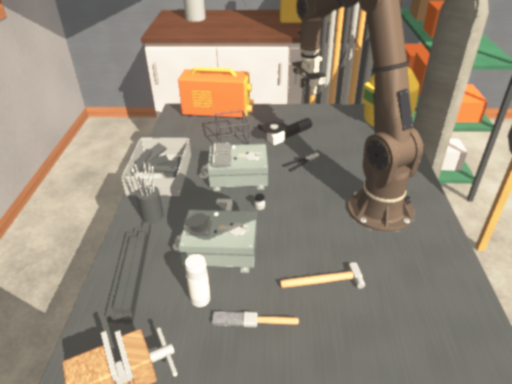

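The top view shows the round-socket box centred near (190,150) with its socket at (190,122), and the twin box near (331,160). I'll zoom in on the round box.

```bash
python3 - <<'E'
from h import *
d=np.load('pics/top0.npz'); im=d['img'][95:205,145:235][:,:,::-1]
cv2.imwrite('pics/z0.png',cv2.resize(im,None,fx=5.4,fy=5.4,interpolation=cv2.INTER_CUBIC))
d=dict(d)
# lid mask by depth: height
H,W=d['z_map'].shape
u,v=np.meshgrid(np.arange(W),np.arange(H))
P=(np.linalg.inv(d['K'])@np.stack([u.ravel(),v.ravel(),np.ones(H*W)]))*d['z_map'].ravel()
X=(d['R'].T@(P-d['t'][:,None])).T.reshape(H,W,3)
for sl in [(slice(95,205),slice(145,235)),(slice(100,215),slice(285,370))]:
    m=np.zeros((H,W),np.uint8); m[sl]=((X[sl][...,2]>0.085)&(X[sl][...,2]<0.16))
    m=cv2.morphologyEx(m,cv2.MORPH_OPEN,np.ones((5,5)))
    p=X[m>0]; r=cv2.minAreaRect(p[:,:2].astype(np.float32)); print(r,np.median(p[:,2]))
E
```

```text
((0.5908409953117371, 0.2217838168144226), (0.18103405833244324, 0.2414642870426178), 89.15621948242188) 0.09622910354534991
((0.5586657524108887, -0.21772240102291107), (0.24104563891887665, 0.18115149438381195), 4.011223793029785) 0.09689620376281936
```

View pics/z0.png

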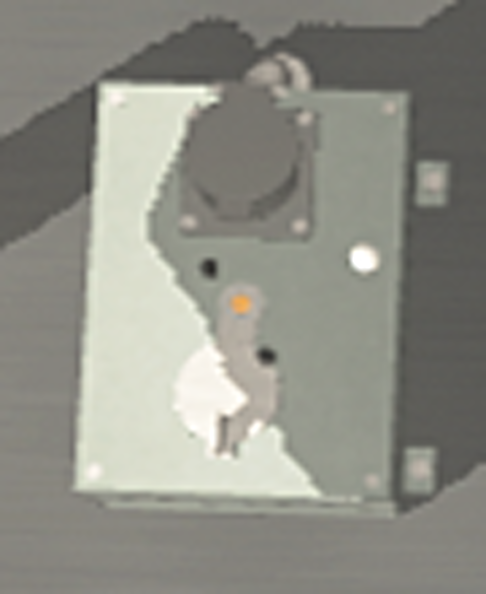

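The zoomed crop shows the lid corners, the orange rivet at (241,303), the bright disc at about (225,395) and the tab at (228,437). I'll convert those points with rays.

```bash
python3 - <<'E'
from h import *
d=dict(np.load('pics/top0.npz'))
f=lambda u,v,z:ray(d,145+(u+.5)/5.4-.5,95+(v+.5)/5.4-.5,z)
n=dict(c1=(98,84,.095),c2=(409,94,.095),c3=(396,497,.095),c4=(77,490,.095),rivet=(241,303,.099),disc=(226,397,.0985),tab=(230,435,.1145))
q={k:f(*a) for k,a in n.items()}
for k in q: print(k,q[k].round(4))
x=(q['c1']+q['c2']-q['c3']-q['c4']); print('yaw',np.degrees(np.arctan2(x[1],x[0])), (q['c1']+q['c2']+q['c3']+q['c4'])/4)
y=(q['c1']-q['c2']+q['c4']-q['c3']);print('yaw2',np.degrees(np.arctan2(-y[0],y[1])))
s=np.load('pics/side0.npz');s=dict(s)
im=s['img'][195:280,165:270][:,:,::-1]
cv2.imwrite('pics/z1.png',cv2.resize(im,None,fx=6,fy=6,interpolation=cv2.INTER_CUBIC))
print(d['R'])
E
```

```text
c1 [0.7117 0.3102 0.095 ]
c2 [0.7087 0.1279 0.095 ]
c3 [0.471  0.1286 0.095 ]
c4 [0.4718 0.3114 0.095 ]
rivet [0.5816 0.2209 0.099 ]
disc [0.5266 0.2275 0.0985]
tab [0.5022 0.2218 0.1145]
yaw -0.2300367713991351 [0.59078149 0.21953001 0.095     ]
yaw2 -0.5892788203311438
[[ 0.01815935 -0.99982779 -0.00382345]
 [-0.99173412 -0.01752627 -0.12710732]
 [ 0.12701842  0.00610004 -0.9918816 ]]
```

View pics/z1.png

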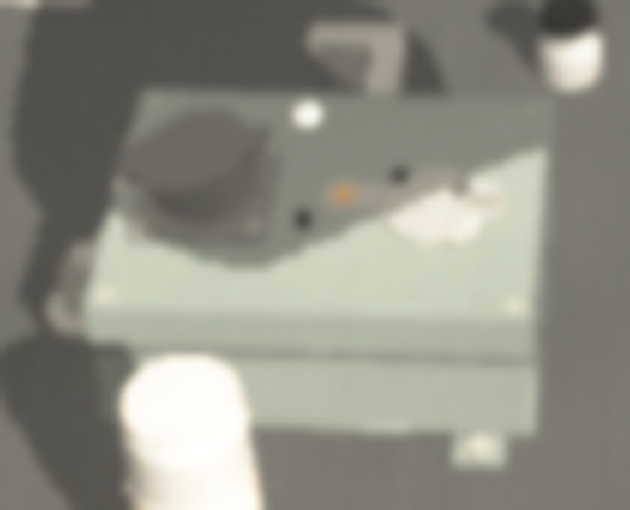

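View pics/wrist0.png

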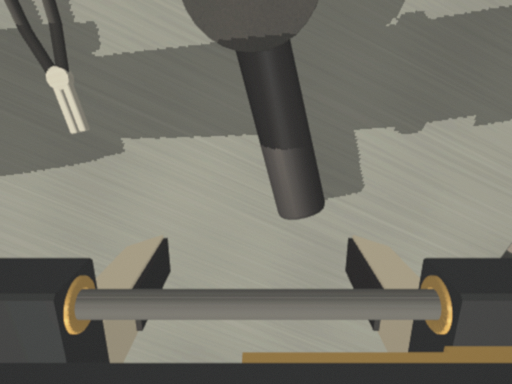

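The lid corners give a box of 240 x 182 mm centred at (0.591, 0.220), with yaw about -0.4°. That puts the rivet at about (0.5815, 0.2205) and the tab at swing ≈ 0. Next I'll shut the fingers, square the tool to the box and travel over.

```bash
python3 -m pendant '[[[0,0,-0.2,0,0,0.9,1],[0,0,-0.2,0,0,0.9,1],[0,0,-0.2,0,0,0.9,1],[0,0,0,0,0,0.9,1],[0,0,0,0,0,0.9,1],[0,0,0,0,0,0.9,1],[0,0,0,0,0,0,1]]]' 10; python3 - <<'E'
from h import *
from scipy.spatial.transform import Rotation as R
o=arm.observe(); print(o['joints'].round(3),o['position'],R.from_rotvec(o['ee_rot']).as_matrix().round(3),o['width'])
d=dict(np.load('pics/top0.npz'))
for u,v in [(116,128),(118,121),(128,143)]: print(pt(d,u,v))
E
```

```text
clock: 0.73
position: [0.2604, -0.568, 0.2725]
ee_rot: [-3.141, 0.009, 0.0]
force: [1.6, -0.8, -0.4]
width: 0.541
[ 0.971  0.417  0.123  1.546 -0.054  1.183 -0.473] [ 0.26042697 -0.56797504  0.27246482] [[ 1.    -0.006 -0.   ]
 [-0.006 -1.     0.   ]
 [-0.    -0.    -1.   ]] 0.5414817220584827
[0.63177333 0.42983405 0.16884409]
[0.6521032  0.42377364 0.17291278]
[0.60943125 0.42196481 0.0699961 ]
```

```bash
python3 -m pendant '[[[0.4,-0.9,0,0,0,0,1],[0.4,-0.9,0,0,0,0,1],[0.4,-0.9,0,0,0,0,1],[0.4,-0.9,0,0,0,0,1],[0.4,-0.9,0,0,0,0,1],[0.4,-0.9,0,0,0,0,1],[0.4,-0.9,0,0,0,0,1],[0.4,-0.9,0,0,0,0,1],[0.4,-0.9,0,0,0,0,1],[0.4,-0.9,0,0,0,0,1]]]'; python3 -c "
from h import *
o=arm.observe(); print(o['joints'].round(3),o['width'])"
```

```text
clock: 1.57
position: [0.4215, -0.2067, 0.2728]
ee_rot: [3.141, 0.001, 0.0]
force: [0.5, -0.1, -0.9]
width: 0.005
[ 0.424  0.165 -0.095  1.894  0.018  1.082 -1.248] 0.005205613927325401
```

```bash
python3 -m pendant '[[[0,-1,0,0,0,0,1],[0,-1,0,0,0,0,1],[0,-1,0,0,0,0,1],[0,-1,0,0,0,0,1],[0,-1,0,0,0,0,1],[0,-1,0,0,0,0,1],[0,-1,0,0,0,0,1],[0,-1,0,0,0,0,1],[0,-1,0,0,0,0,1],[0,-0.5,0,0,0,0,1],[0,0,0,0,0,0,1]]]'; python3 -c "
from h import *
o=arm.observe(); print(o['joints'].round(3),o['width'])
save('wrist','w1')
save('side','s1')"
```

```text
clock: 2.48
position: [0.4213, 0.1768, 0.2729]
ee_rot: [-3.139, -0.012, -0.0]
force: [-0.3, -0.3, -0.4]
width: 0.005
[-0.132  0.172 -0.436  1.899  0.08   1.086 -2.162] 0.0046892339729704665
```

View pics/w1.png

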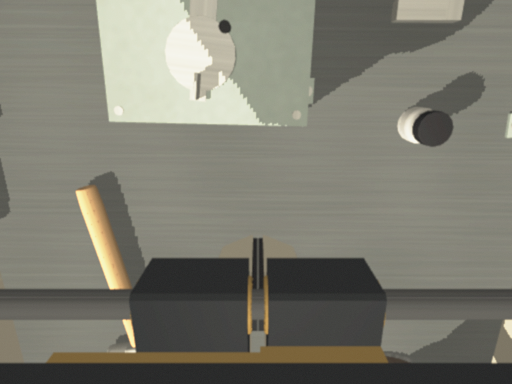

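View pics/s1.png

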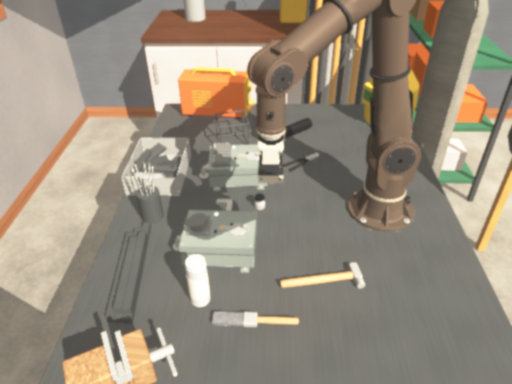

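The wrist view shows the lid, with the disc at about (200,52), the tab at about (201,87) and the dark stop pin at (225,27). I'll measure those and the fingertip shape.

```bash
python3 - <<'E'
from h import *
d=dict(np.load('pics/w1.npz'))
im=d['img'][0:130,95:325][:,:,::-1]
cv2.imwrite('pics/z2.png',cv2.resize(im,None,fx=3.4,fy=3.4,interpolation=cv2.INTER_CUBIC))
im=d['img'][220:350,125:390][:,:,::-1]
im=cv2.convertScaleAbs(im,alpha=2.0,beta=20)
cv2.imwrite('pics/z3.png',cv2.resize(im,None,fx=3,fy=3,interpolation=cv2.INTER_CUBIC))
C=-d['R'].T@d['t'];print(C, d['R'].round(3))
for u,v in [(258,244),(250,300),(200,300),(200,262),(300,262),(160,340)]: print(u,v,pt(d,u,v).round(4))
o=arm.observe()['position'];print(proj(d,o+[0,0,-.022]))
E
```

```text
[0.50484663 0.17709894 0.40814351] [[ 0.009 -1.    -0.003]
 [-0.952 -0.009  0.305]
 [-0.305  0.    -0.952]]
258 244 [0.4313 0.1766 0.2576]
250 300 [0.4535 0.1787 0.3348]
200 300 [0.4562 0.1905 0.339 ]
200 262 [0.4585 0.1928 0.3248]
300 262 [0.4586 0.1652 0.3245]
160 340 [0.4454 0.2006 0.34  ]
[267.0243886  254.49833075]
```

View pics/z2.png

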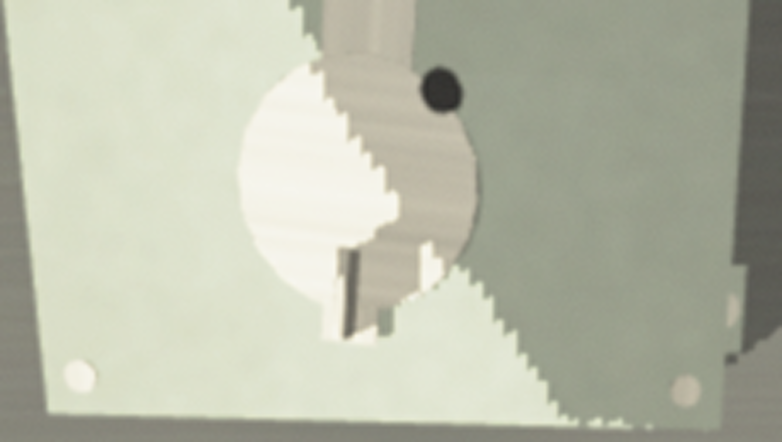

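View pics/z3.png

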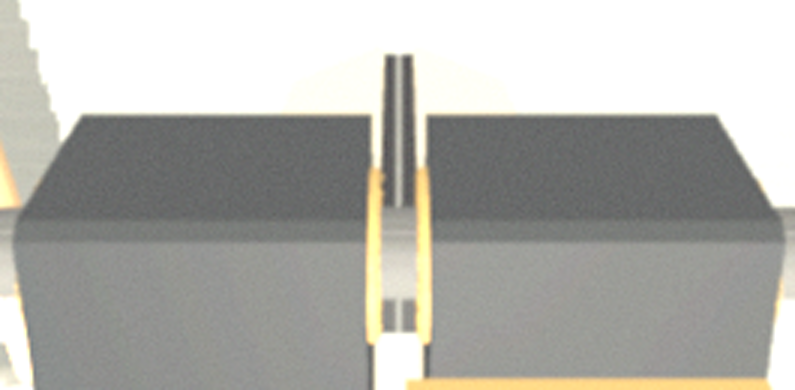

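```bash
python3 - <<'E'
from h import *
d=dict(np.load('pics/w1.npz'))
o=arm.observe()['position']
for dx in(-.0095,.0095):
  for dy in(-.019,0,.019):
    for dz in (-.022,0): print(dx,dy,dz,proj(d,o+[dx,dy,dz]).round(1))
zm=d['z_map'][236:262:3,215:310:4]; print((zm*1000).astype(int))
im=d['img'][225:275,205:315][:,:,::-1]
cv2.imwrite('pics/z4.png',cv2.resize(im,None,fx=7,fy=7,interpolation=cv2.INTER_NEAREST))
f=lambda u,v,z:ray(d,95+(u+.5)/3.4-.5,(v+.5)/3.4-.5,z).round(4)
print('tabtop',f(352,250,.1145),f(347,337,.1145),'disc',f(358,180,.0985), 'discL/R',f(238,175,.0985),f(478,185,.0985),'corner',f(48,413,.095),f(720,428,.095))
E
```

```text
-0.0095 -0.019 -0.022 [302.9 271.1]
-0.0095 -0.019 0 [308.8 295.7]
-0.0095 0 -0.022 [266.7 270.7]
-0.0095 0 0 [267.8 295.3]
-0.0095 0.019 -0.022 [230.6 270.4]
-0.0095 0.019 0 [226.8 295. ]
0.0095 -0.019 -0.022 [304.7 238.1]
0.0095 -0.019 0 [311.1 259.1]
0.0095 0 -0.022 [267.4 237.7]
0.0095 0 0 [268.6 258.7]
0.0095 0.019 -0.022 [230.  237.4]
0.0095 0.019 0 [226.1 258.3]
[[447 446 447 449 447 447 447 446 171 171 446 446 171 171 446 446 446 446
  448 445 446 445 447 446]
 [448 447 448 448 447 448 447 169 168 167 171 171 167 167 168 168 448 448
  447 447 448 447 449 448]
 [450 449 450 449 449 164 163 164 165 164 168 167 165 164 163 164 165 448
  448 449 450 449 449 449]
 [451 452 451 162 161 161 161 161 162 161 164 165 161 160 161 162 161 161
  161 450 451 449 449 450]
 [451 453 158 159 159 159 158 158 157 158 162 161 157 158 159 157 158 157
  158 157 452 452 452 452]
 [453 452 154 156 156 155 154 155 157 155 159 158 155 155 155 155 155 156
  154 154 453 452 452 452]
 [455 454 152 153 152 154 154 153 152 152 156 155 155 152 152 152 152 153
  152 151 152 453 453 454]
 [  0 150 149 148 149 150 151 149 151 150 154 153 153 150 150 149 151 149
  149 150 151 455 456 456]
 [ 97  95  96  95  95  96  95  95  96 148 151 149 149  96  95  94  95  96
   95  95  97  97  96  94]]
tabtop [0.5143 0.2264 0.1145] [0.4942 0.2285 0.1145] disc [0.5312 0.2269 0.0985] discL/R [0.5321 0.2567 0.0985] [0.5303 0.1971 0.0985] corner [0.4732 0.3127 0.095 ] [0.4709 0.1332 0.095 ]
```

View pics/z4.png

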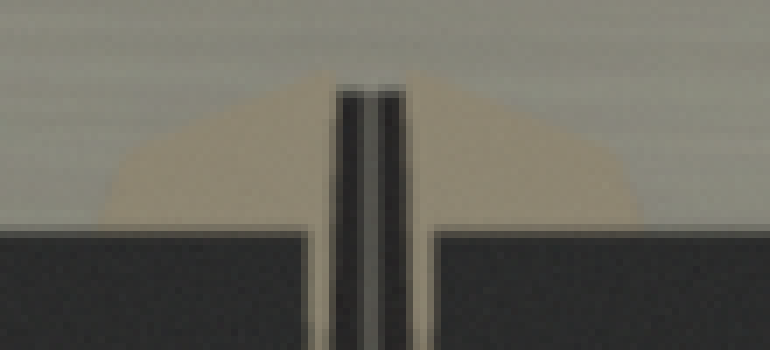

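The fingertips taper in the jaw direction but are flat on their x faces, so I'll push with the tool's +x face. From the wrist picture, the rivet is at about (0.5815, 0.2225), the tab at about (0.504, 0.2275), and the swing is about 0.07. Next I'll turn the tool so its x points along world +y, on the -y side of the tab.

```bash
python3 -m pendant '[[[0.69,-0.24,0,0,0,0,1],[0.69,-0.24,0,0,0,0,1],[0.69,-0.24,0,0,0,0,1],[0,0,0,0,0,-1,1],[0,0,0,0,0,-1,1],[0,0,0,0,0,-1,1],[0,0,0,0,0,-1,1],[0,0,0,0,0,-1,1],[0,0,0,0,0,-1,1],[0,0,0,0,0,-1,1],[0,0,0,0,0,-1,1],[0,0,0,0,0,-1,1],[0,0,0,0,0,-1,1],[0,0,0,0,0,-1,1],[0,0,0,0,0,-1,1],[0,0,0,0,0,-1,1],[0,0,0,0,0,-1,1],[0,0,0,0,0,-1,1],[0,0,0,0,0,-1,1]]]'; python3 -m pendant '[[[0,0,0,0,0,-1,1],[0,0,0,0,0,-1,1],[0,0,0,0,0,-1,1],[0,0,0,0,0,-0.6,1],[0,0,0,0,0,0,1],[0,0,0,0,0,0,1]]]'
python3 -c "
from h import *
from scipy.spatial.transform import Rotation as R
o=arm.observe(); print(o['joints'].round(3),o['position'].round(4),R.from_rotvec(o['ee_rot']).as_matrix().round(3))
d=save('wrist','w2')"
```

```text
clock: 4.17
position: [0.5053, 0.1977, 0.2725]
ee_rot: [2.519, 1.876, -0.002]
force: [-0.7, 0.8, 0.5]
width: 0.005
clock: 4.67
position: [0.5053, 0.1983, 0.2725]
ee_rot: [2.23, 2.212, -0.001]
force: [0.8, -0.2, 0.4]
width: 0.006
[ 0.066  0.375 -0.723  1.696  0.266  1.173 -0.735] [0.5053 0.1983 0.2725] [[ 0.008  1.    -0.   ]
 [ 1.    -0.008 -0.001]
 [-0.001 -0.    -1.   ]]
```

View pics/w2.png

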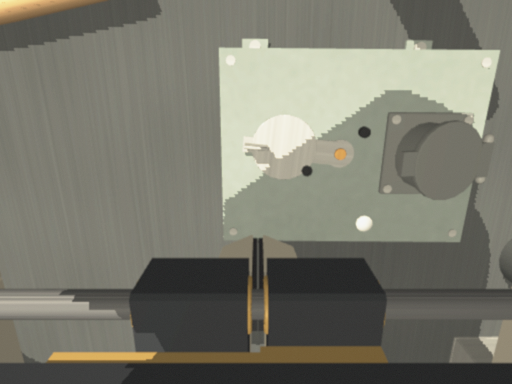

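The wrist view (right = +x, up = +y) shows the rivet at (340,154), the disc at about (284,147), the tab at about (257,146), and lid corners at (219,50), (497,50), (222,241) and (462,241).

```bash
python3 - <<'E'
from h import *
d=dict(np.load('pics/w2.npz'))
im=d['img'][95:195,215:365][:,:,::-1]
cv2.imwrite('pics/z5.png',cv2.resize(im,None,fx=5,fy=5,interpolation=cv2.INTER_CUBIC))
hsv=cv2.cvtColor(d['img'],cv2.COLOR_RGB2HSV); m=cv2.inRange(hsv,(8,150,120),(25,255,255)); m[:,:300]=0;m[:,380:]=0;m[200:]=0
v,u=np.nonzero(m); print('rivet',ray(d,u.mean(),v.mean(),.099).round(4))
for p in [(219,51),(497,50),(222,241),(462,241)]: print(ray(d,*p,.095).round(4))
E
```

```text
rivet [0.5819 0.2215 0.099 ]
[0.4738 0.31   0.095 ]
[0.7105 0.3092 0.095 ]
[0.4695 0.1322 0.095 ]
[0.7125 0.1305 0.095 ]
```

View pics/z5.png

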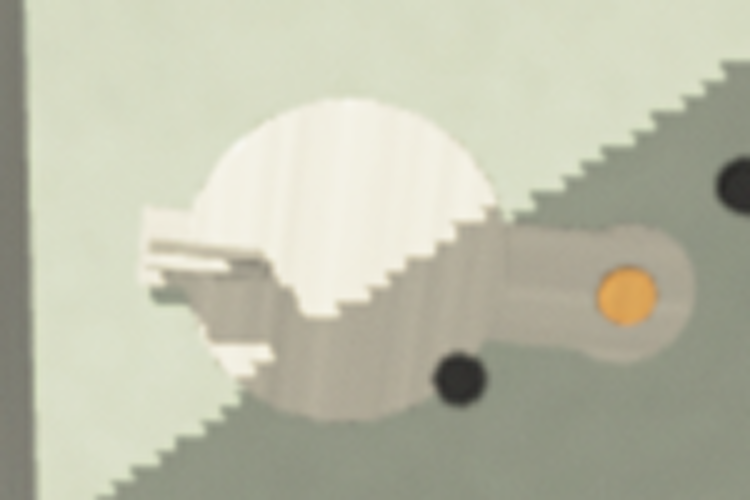

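```bash
python3 - <<'E'
from h import *
d=dict(np.load('pics/w2.npz'))
g=lambda u,v,z: ray(d,215+(u+.5)/5-.5,95+(v+.5)/5-.5,z).round(4)
print(g(150,246,.1145),g(268,264,.1145),'disc',g(345,260,.0985),'riv',g(627,296,.1))
E
```

```text
[0.4949 0.2338 0.1145] [0.5154 0.2305 0.1145] disc [0.53   0.2284 0.0985] riv [0.5817 0.2217 0.1   ]
```

```bash
python3 -m pendant '[[[0.1,-0.02,0.8,0,0,0.85,1],[0.1,-0.02,0.8,0,0,0.85,1],[0,-0.03,0.8,0,0,0,1],[0,0,0.6,0,0,0,1],[0,0,0.4,0,0,0,1],[0.1,0,0.26,0,0,0,1],[0,0,0,0,0,0,1],[0,0,0,0,0,0,1]]]'
python3 -c "
from h import *
d=save('wrist','w3'); print(arm.observe()['position'])"
```

```text
clock: 5.38
position: [0.5032, 0.2126, 0.1266]
ee_rot: [-2.372, -2.059, -0.0]
force: [0.1, 0.0, -0.3]
width: 0.005
[0.50359863 0.21272062 0.12724674]
```

View pics/w3.png

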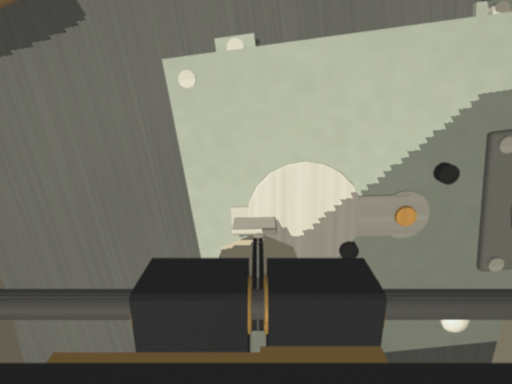

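The finger stands just on the -y side of the tab, parallel to it (tab at (254,222), tip at (258,240)). I'll start the sweep.

```bash
python3 -m pendant '[[[0.06,0,0,0,0,0,1],[0.06,0,0,0,0,0,1],[0.078,-0.01,0,0,0,0.5,1],[0.078,-0.01,0,0,0,0.5,1],[0.078,-0.01,0,0,0,0.5,1],[0.078,-0.01,0,0,0,0.5,1],[0.078,-0.01,0,0,0,0.5,1],[0.078,-0.01,0,0,0,0.5,1],[0.078,-0.01,0,0,0,0.5,1],[0.078,-0.01,0,0,0,0.5,1]]]'
python3 -c "
from h import *
d=save('wrist','w4'); print(arm.observe()['position'],arm.observe()['force'])"
```

```text
clock: 6.27
position: [0.5075, 0.242, 0.127]
ee_rot: [2.672, 1.652, 0.0]
force: [-1.8, 0.3, 0.9]
width: 0.006
[0.5077465  0.24278551 0.12715661] [ 0.14673739  0.09208203 -1.67960788]
```

View pics/w4.png

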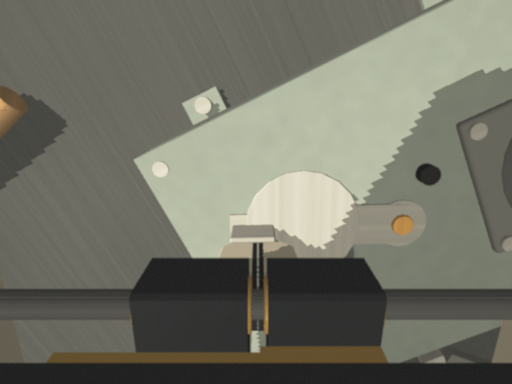

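The cover follows the finger at a swing of about 0.45, with the tab at (252,225). I'll continue.

```bash
python3 -m pendant '[[[0.125,-0.015,0,0,0,0.8,1],[0.125,-0.015,0,0,0,0.8,1],[0.125,-0.015,0,0,0,0.8,1],[0.125,-0.015,0,0,0,0.8,1],[0.125,-0.015,0,0,0,0.8,1],[0.125,-0.015,0,0,0,0.8,1],[0.125,-0.015,0,0,0,0.8,1],[0.125,-0.015,0,0,0,0.8,1],[0.125,-0.015,0,0,0,0.8,1],[0.125,-0.015,0,0,0,0.8,1],[0.125,-0.015,0,0,0,0.8,1],[0.125,-0.015,0,0,0,0.8,1],[0.125,-0.015,0,0,0,0.8,1],[0,0,0,0,0,0,1],[0,0,0,0,0,0,1]]]'
python3 -c "
from h import *
d=save('wrist','w5'); o=arm.observe();print(o['position'],o['force'],o['joints'].round(2))"
```

```text
clock: 7.57
position: [0.55, 0.2897, 0.1267]
ee_rot: [-3.11, -0.439, -0.001]
force: [0.3, 0.0, 0.6]
width: 0.004
[0.54986924 0.28944627 0.12667063] [ 0.38825785 -0.72669625  0.6676367 ] [-0.36  0.57 -0.31  1.7   0.21  0.91 -2.05]
```

View pics/w5.png

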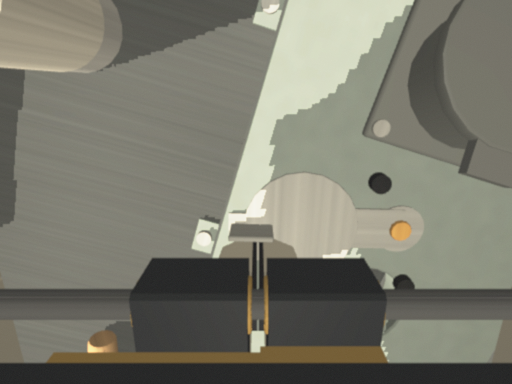

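The cover is open at about 1.29 rad and the well mouth is uncovered below the frame. I'll back off, lift, square up and move over the well to look.

```bash
python3 -m pendant '[[[-0.15,0,0,0,0,0,1],[-0.15,0,0,0,0,0,1],[0,0,-0.7,0,0,0,1],[0,0,-0.7,0,0,0.9,1],[0,0,-0.7,0,0,0.9,1],[0,0,0,0,0,0.9,1],[0,0,0,0,0,0.8,1],[-0.4,0.8,-0.3,0,0,0,1],[-0.8,0.8,-0.3,0,0,0,1],[-0.8,0,-0.3,0,0,0,1],[0,0,0,0,0,0,1],[0,0,0,0,0,0,1]]]'
python3 -c "
from h import *
d=save('wrist','w6'); o=arm.observe();print(o['position'],o['ee_rot'],o['joints'].round(2))"
```

```text
clock: 8.62
position: [0.4601, 0.2255, 0.2461]
ee_rot: [-3.141, 0.001, -0.003]
force: [0.5, 0.3, 0.4]
width: 0.01
[0.46111805 0.22562495 0.2456161 ] [-3.14133595e+00  1.84760661e-03 -2.34445517e-03] [-0.32  0.28 -0.29  1.83  0.09  1.05 -2.23]
```

View pics/w6.png

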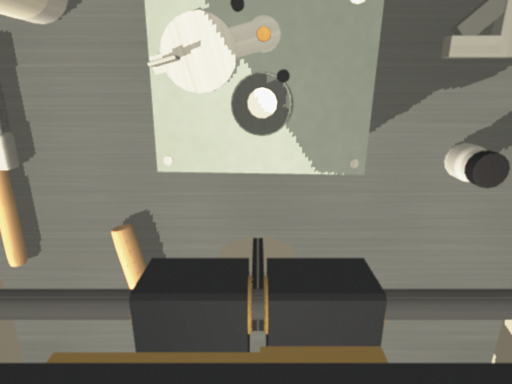

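The picture shows the open well at (262,103) with the white key at (262,102), and the rivet at (263,34). I'll measure them.

```bash
python3 - <<'E'
from h import *
d=dict(np.load('pics/w6.npz'))
g=cv2.cvtColor(d['img'],cv2.COLOR_RGB2GRAY)
m=((g>215)).astype(np.uint8); m[:85]=0;m[120:]=0;m[:,:240]=0;m[:,285:]=0
c=max(cv2.findContours(m,0,1)[0],key=cv2.contourArea); (u,v),r=cv2.minEnclosingCircle(c);print('key',u,v,r,ray(d,u,v,.076).round(4),'diam',(ray(d,u+r,v,.076)-ray(d,u-r,v,.076)).round(4), pt(d,u,v))
hsv=cv2.cvtColor(d['img'],cv2.COLOR_RGB2HSV); m=cv2.inRange(hsv,(8,150,120),(25,255,255)); m[:,:240]=0;m[:,285:]=0;m[60:]=0
v,u=np.nonzero(m); print('rivet',ray(d,u.mean(),v.mean(),.099).round(4))
L,R,T,B=[ray(d,*p,.095).round(4) for p in((231,104),(293,104),(262,72),(262,136))];print('well',L,R,T,B)
print('tab',ray(d,164,60.5,.1145))
E
```

```text
key 261.7604675292969 102.43712615966797 14.918947219848633 [0.5302 0.222  0.076 ] diam [ 0.    -0.026  0.   ] [0.53016205 0.22199392 0.07447654]
rivet [0.5788 0.2216 0.099 ]
well [0.5298 0.2473 0.095 ] [0.5298 0.1967 0.095 ] [0.5544 0.2221 0.095 ] [0.5038 0.2219 0.095 ]
tab [0.56155845 0.29431641 0.1145    ]
```

The key is at (0.530, 0.222) with a measured diameter of 26 mm, which matches. I'll move above it.

```bash
python3 -m pendant '[[[0.57,0.03,0.3,0,0,0,1],[0.58,0.03,0.3,0,0,0,1],[0.57,0.03,0.3,0,0,0,1],[0,0,0.8,0,0,0,1],[0,0,0.6,0,0,0,1],[0,0,0.4,0,0,0,1],[0,0,0.2,0,0,0,1],[0,0,0,0,0,0,1],[0,0,0,0,0,0,1]]]'
python3 -c "
from h import *
d=save('wrist','w7');d=save('side','s7'); o=arm.observe();print(o['position'],o['ee_rot'],o['force'])
im=d['img'][150:280,150:300][:,:,::-1]
cv2.imwrite('pics/z7.png',cv2.resize(im,None,fx=4,fy=4))"
```

```text
clock: 9.42
position: [0.5307, 0.2222, 0.129]
ee_rot: [3.141, -0.003, -0.0]
force: [-0.1, 1.5, -0.1]
width: 0.005
[0.53123276 0.22247179 0.13013223] [-3.14073328e+00  3.40224135e-03 -2.74819725e-03] [-0.10588264  0.25489492  0.12899707]
```

View pics/w7.png

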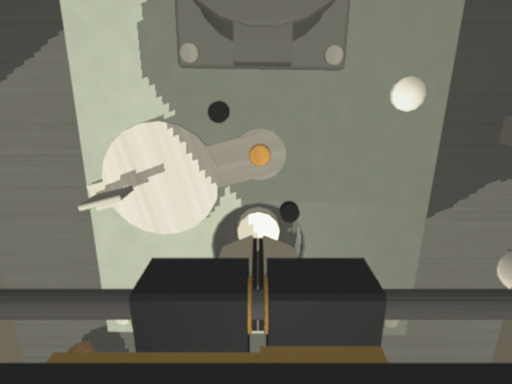

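View pics/z7.png

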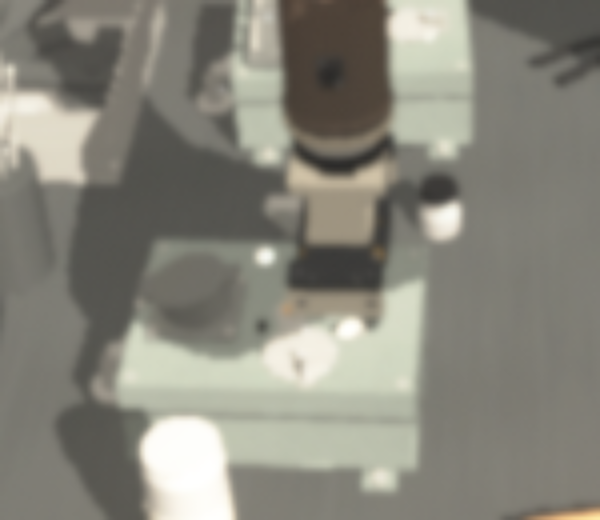

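The fingertip lines up with the key at (258,228) and the cover stands clear. I'll descend into the well.

```bash
python3 -m pendant '[[[0,0,0.25,0,0,0,1],[0,0,0.25,0,0,0,1],[0,0,0.15,0,0,0,1],[0,0,0,0,0,0,1]]]'; python3 -m pendant '[[[0,0,0.05,0,0,0,1],[0,0,0.05,0,0,0,1],[0,0,0.05,0,0,0,1],[0,0,0.05,0,0,0,1],[0,0,0,0,0,0,1]]]'
```

```text
clock: 9.85
position: [0.5294, 0.2214, 0.1013]
ee_rot: [3.14, -0.003, -0.004]
force: [0.1, -0.2, 0.3]
width: 0.006
clock: 10.27
position: [0.5305, 0.2221, 0.0949]
ee_rot: [-3.141, 0.004, -0.0]
force: [0.2, 0.0, -0.4]
width: 0.008
```

```bash
python3 -m pendant '[[[0,0,0.05,0,0,0,1],[0,0,0.05,0,0,0,1],[0,0,0,0,0,0,1]]]'; python3 -m pendant '[[[0,0,0.04,0,0,0,1],[0,0,0,0,0,0,1]]]';python3 -m pendant '[[[0,0,0.04,0,0,0,1],[0,0,0,0,0,0,1]]]'
```

```text
clock: 10.52
position: [0.5305, 0.222, 0.0908]
ee_rot: [-3.142, 0.004, -0.0]
force: [0.8, -0.4, 0.5]
width: 0.008
clock: 10.68
position: [0.5306, 0.2221, 0.0903]
ee_rot: [-3.142, 0.004, -0.001]
force: [-1.9, -1.6, 11.4]
width: 0.003
clock: 10.85
position: [0.5306, 0.2221, 0.0901]
ee_rot: [3.142, -0.004, 0.002]
force: [-7.5, -4.7, 26.7]
width: 0.009
```

The finger hit a solid stop at TCP z = 0.090, exactly the home height, at 27 N. I'll hold briefly, lift out and go to the far side of the tab.

```bash
python3 -m pendant '[[[0,0,0,0,0,0,1],[0,0,-0.1,0,0,0,1],[0,0,-0.3,0,0,0,1],[0,0,-0.5,0,0,0,1],[0,0,-0.8,0,0,0,1],[0,0,-0.8,0,0,0,1],[0,0,-0.3,0,0,0,1],[-0.8,0,0,0,0,0,1],[-0.8,0,0,0,0,0,1],[0,0,0,0,0,0,1],[0,0,0,0,0,0,1]]]'
python3 -c "
from h import *
d=save('wrist','w8'); o=arm.observe();print(o['position'],o['ee_rot'],o['force'])"
```

```text
clock: 11.77
position: [0.4651, 0.2223, 0.2005]
ee_rot: [3.141, -0.001, 0.0]
force: [1.5, -0.1, -0.7]
width: 0.006
[0.46645746 0.22220079 0.20044922] [-3.14148477e+00  2.55990185e-03 -1.42361934e-03] [0.48559955 1.05442971 0.00118962]
```

View pics/w8.png

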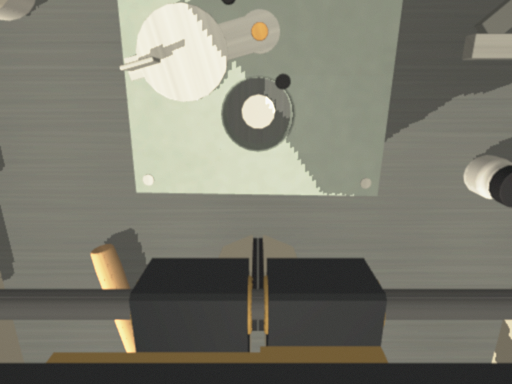

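```bash
python3 - <<'E'
from h import *
d=dict(np.load('pics/w8.npz'))
z=[pt(d,u,v)[2] for u in range(252,265,2) for v in range(105,118,2)]; print('key z',np.median(z)); print('lid z',np.median([pt(d,u,160)[2] for u in range(200,230)]))
print('tab',ray(d,139,61,.1145),'disc',ray(d,183,53,.0985))
E
```

```text
key z 0.06733838053299974
lid z 0.09414230843492091
tab [0.56296505 0.29443753 0.1145    ] disc [0.56885738 0.27064806 0.0985    ]
```

The key now reads 26.8 mm below the lid, so it is home. The tab is at (0.563, 0.2945). I'll go to its far side.

```bash
python3 -m pendant '[[[0.58,-0.36,0,0,0,0,1],[0.58,-0.36,0,0,0,0,1],[0.58,-0.36,0,0,0,0,1],[0.58,-0.36,0,0,0,0,1],[0.6,-0.36,0,0,0,0,1],[0,0,0,0,0,-0.85,1],[0,0,0,0,0,-0.85,1],[0,0,0,0,0,-0.85,1],[0,0,0,0,0,-0.85,1],[0,0,0.4,0,0,0,1],[0,0,0,0,0,0,1],[0,0,0,0,0,0,1]]]'
python3 -c "
from h import *
d=save('top','t9'); o=arm.observe();print(o['position'],o['ee_rot'],o['joints'].round(2))
im=d['img'][60:220,80:240][:,:,::-1]
cv2.imwrite('pics/z9.png',cv2.resize(im,None,fx=3.5,fy=3.5))
d=save('side','s9')
im=d['img'][150:310,150:310][:,:,::-1]
cv2.imwrite('pics/z9s.png',cv2.resize(im,None,fx=3.5,fy=3.5))
"
```

```text
clock: 12.82
position: [0.5838, 0.2931, 0.1828]
ee_rot: [3.112, 0.42, -0.003]
force: [0.3, -0.8, 0.1]
width: 0.003
[0.58394814 0.29351211 0.18360085] [ 3.11298873e+00  4.20347735e-01 -9.58131825e-04] [-0.34  0.56 -0.32  1.55  0.19  1.06 -2.01]
```

View pics/z9.png

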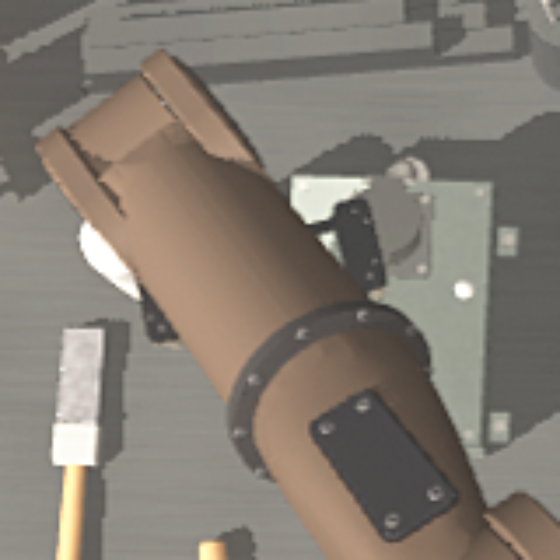

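View pics/z9s.png

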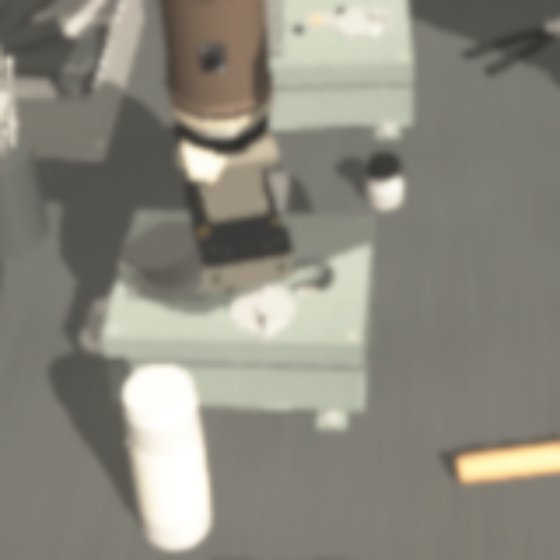

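The finger is clear of the tab by about 9 mm, and the gripper body is clear of the can and socket. I'll descend and push back.

```bash
python3 -m pendant '[[[0,0,0.5,0,0,0,1],[0,0,0.5,0,0,0,1],[0,0,0.3,0,0,0,1],[0,0,0.12,0,0,0,1],[0,0,0,0,0,0,1],[0,0,0,0,0,0,1]]]'
python3 -c "
from h import *
d=save('wrist','w10'); o=arm.observe();print(o['position'],o['force'])"
```

```text
clock: 13.42
position: [0.5837, 0.2942, 0.1277]
ee_rot: [-3.113, -0.422, -0.001]
force: [-0.5, -0.0, 0.2]
width: 0.005
[0.58395297 0.29433708 0.1280816 ] [0.61112555 0.30322142 0.4471822 ]
```

View pics/w10.png

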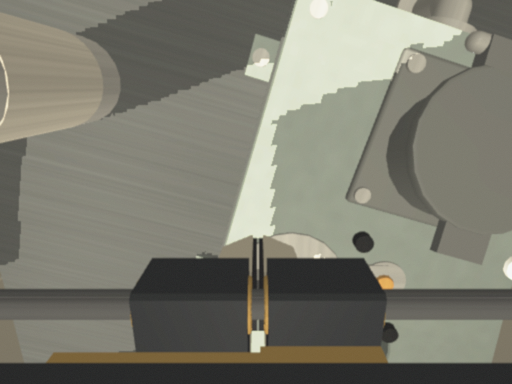

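```bash
python3 -m pendant '[[[-0.08,0,0.03,0,0,0,1],[-0.08,0,0,0,0,0,1],[-0.08,0,0,0,0,0,1],[-0.11,-0.015,0,0,0,-0.8,1],[-0.11,-0.015,0,0,0,-0.8,1],[-0.11,-0.015,0,0,0,-0.8,1],[-0.11,-0.015,0,0,0,-0.8,1],[-0.11,-0.015,0,0,0,-0.8,1],[-0.11,-0.015,0,0,0,-0.8,1],[-0.11,-0.015,0,0,0,-0.8,1],[-0.11,-0.015,0,0,0,-0.8,1],[-0.11,-0.015,0,0,0,-0.8,1],[-0.11,-0.015,0,0,0,-0.8,1],[0,0,0,0,0,0,1]]]'
python3 -c "
from h import *
from scipy.spatial.transform import Rotation as R
d=save('wrist','w11'); o=arm.observe();print(o['position'],o['force'])
M=R.from_rotvec(o['ee_rot']).as_matrix();print('s_tool',np.arctan2(M[0,0],M[1,0]),M.T@(o['position']-[.5818,.2217,0]))
d=save('top','t11'); im=d['img'][60:220,80:240][:,:,::-1]
cv2.imwrite('pics/z11.png',cv2.resize(im,None,fx=3.5,fy=3.5))"
```

```text
clock: 14.63
position: [0.5338, 0.2732, 0.1263]
ee_rot: [2.82, 1.385, 0.001]
force: [0.3, -0.1, 0.4]
width: 0.006
[0.53404402 0.27316982 0.1261765 ] [ 0.59394506 -0.2194289   0.04027813]
s_tool 0.6621294560052842 [ 0.01125163 -0.06928811 -0.12618575]
```

View pics/w11.png

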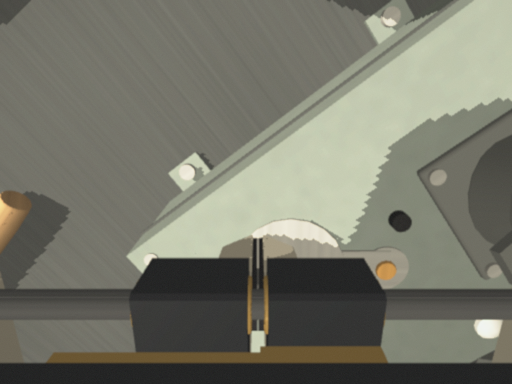

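View pics/z11.png

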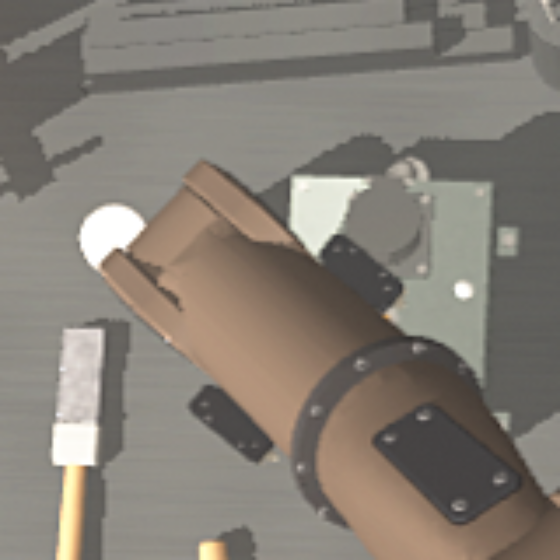

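The disc has followed and the swing is about 0.66. I'll continue, gentler near the stop.

```bash
python3 -m pendant '[[[-0.11,-0.015,0,0,0,-0.8,1],[-0.11,-0.015,0,0,0,-0.8,1],[-0.11,-0.015,0,0,0,-0.8,1],[-0.11,-0.015,0,0,0,-0.8,1],[-0.11,-0.015,0,0,0,-0.8,1],[-0.11,-0.015,0,0,0,-0.8,1],[-0.11,-0.015,0,0,0,-0.8,1],[-0.11,-0.015,0,0,0,-0.8,1],[-0.055,-0.008,0,0,0,-0.4,1],[-0.055,-0.008,0,0,0,-0.4,1],[0,0,0,0,0,0,1]]]'; python3 -m pendant '[[[-0.05,-0.008,0,0,0,-0.3,1],[-0.03,0,0,0,0,0,1],[0,0,0,0,0,0,1]]]'; python3 -c "
from h import *
from scipy.spatial.transform import Rotation as R
o=arm.observe();print(o['position'],o['force'])
M=R.from_rotvec(o['ee_rot']).as_matrix();print('s_tool',np.arctan2(M[0,0],M[1,0]),M.T@(o['position']-[.5818,.2217,0]))"
```

```text
clock: 15.65
position: [0.5139, 0.2395, 0.1258]
ee_rot: [-2.315, -2.124, 0.0]
force: [0.0, 0.8, -0.1]
width: -0.0
clock: 15.9
position: [0.5135, 0.2364, 0.1258]
ee_rot: [-2.289, -2.151, -0.0]
force: [1.0, 0.3, 0.4]
width: 0.006
[0.51348234 0.2364438  0.12583306] [1.03863629 0.25588717 0.36751469]
s_tool 0.06211235060484128 [ 0.0104801  -0.06910051 -0.12583294]
```

```bash
python3 -m pendant '[[[-0.05,0,0,0,0,-0.3,1],[0,0,0,0,0,0,1]]]'; python3 -m pendant '[[[-0.04,0,0,0,0,-0.3,1],[0,0,0,0,0,0,1]]]';  python3 -m pendant '[[[-0.03,0,0,0,0,0,1],[0,0,0,0,0,0,1]]]'
```

```text
clock: 16.07
position: [0.5133, 0.2343, 0.1258]
ee_rot: [2.261, 2.182, -0.0]
force: [-0.3, 1.1, 0.7]
width: 0.009
clock: 16.23
position: [0.513, 0.2332, 0.1258]
ee_rot: [-2.233, -2.209, -0.0]
force: [-2.7, 2.7, 0.1]
width: 0.003
clock: 16.4
position: [0.513, 0.2326, 0.1259]
ee_rot: [-2.235, -2.207, -0.002]
force: [-1.8, 4.9, -1.0]
width: 0.006
```

The cover is against the stop, with 5 N at swing ≈ 0. I'll back off, lift and look.

```bash
python3 -m pendant '[[[0.05,0,0,0,0,0,1],[0.1,0,0,0,0,0,1],[0.15,0,0,0,0,0,1],[0,0,-0.5,0,0,0,1],[0,0,-0.8,0,0,0,1],[0,0,-0.8,0,0,0,1],[-0.8,-0.5,-0.5,0,0,0,1],[-0.8,-0.5,-0.5,0,0,0,1],[0,-0.5,-0.5,0,0,0,1],[0,0,0,0,0,0,1],[0,0,0,0,0,0,1],[0,0,0,0,0,0,1]]]'
python3 -c "
from h import *
d=save('wrist','w12'); o=arm.observe();print(o['position'],o['force'])
d=save('top','t12')"
```

```text
clock: 17.4
position: [0.4541, 0.182, 0.2687]
ee_rot: [2.236, 2.206, 0.0]
force: [0.0, -0.2, 0.4]
width: 0.005
[0.45403879 0.18204722 0.26821942] [-1.10437347  0.44914729  0.70155373]
```

View pics/w12.png

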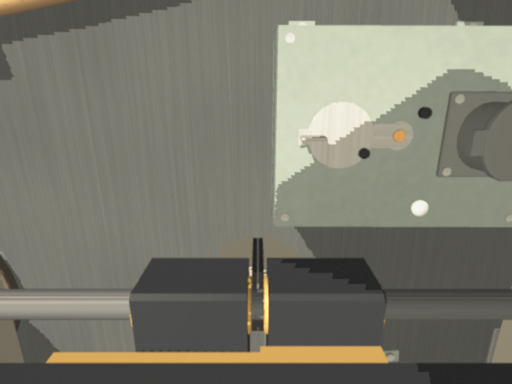

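View pics/t12.png

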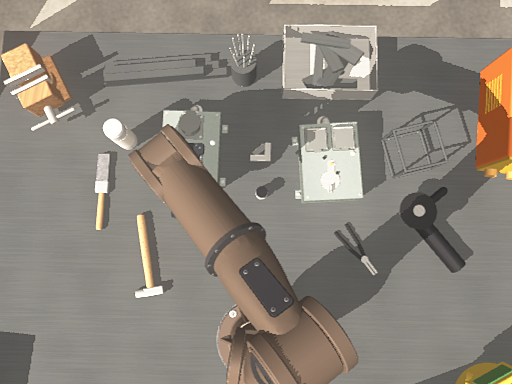

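```bash
python3 - <<'E'
from h import *
d=dict(np.load('pics/w12.npz'))
r=ray(d,399.5,135.5,.1); t=ray(d,313,134,.1145); c=ray(d,342,135,.0985)
for p in(t,c): q=p-r; print(p.round(4),'swing',np.arctan2(q[1],-q[0])-.007, np.hypot(*q[:2]))
im=d['img'][90:190,280:430][:,:,::-1]
cv2.imwrite('pics/z12.png',cv2.resize(im,None,fx=5,fy=5,interpolation=cv2.INTER_CUBIC))
a=np.load('pics/top0.npz')['img'];b=np.load('pics/t12.npz')['img']
print('twin diff',np.abs(a[110:205,295:370].astype(int)-b[110:205,295:370]).mean())
E
```

```text
[0.5024 0.2258 0.1145] swing 0.046200725160470725 0.07961028013122876
[0.531  0.2224 0.0985] swing 0.009673745319671204 0.05091852176761276
twin diff 13.15672514619883
```

View pics/z12.png

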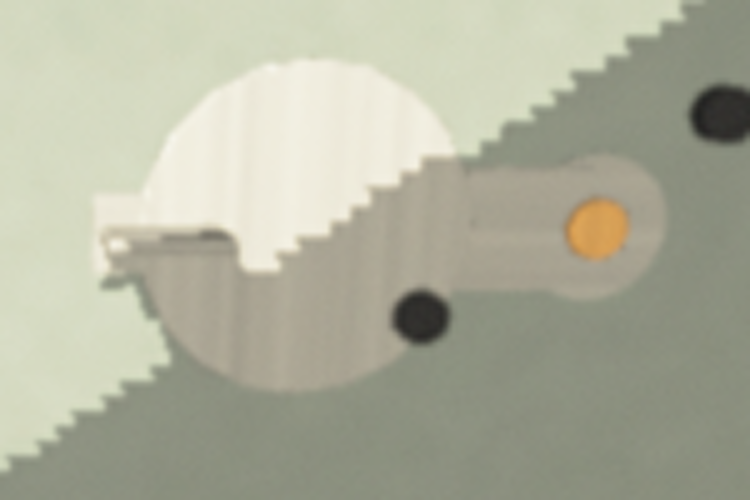

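The close-up shows the arm against the stop pin at (420,316), with the tab's top edge level at (100–238,232) and the disc over the well. Swing measures about 0.01–0.05. The twin cover and tools look unmoved in the top view.

```bash
python3 -c "
from h import *
o=arm.observe();print(o['clock'],o['force'],abs(o['dq']).max()); print(arm.sign_off())"
```

```text
17.5 [-0.5089123  -0.36180954 -1.13881791] 0.0062502277247646395
the job is handed in; nothing more can be done
None
```

I reset the tripped breaker in the round-socket box, closed its cover over the well again, and handed the job in at 17.5 s.

- **Opening:** I kept the gripper shut and pushed the tab with a fingertip. The cover swung to about 1.30 rad.
- **Key:** I pressed it until it met a solid stop at the expected home height, with about 27 N on the wrist. In the picture its top was then 26.8 mm below the lid.
- **Closing:** I pushed the tab back until the cover rested on its rubber stop, with about 5 N. Two readings of the final picture disagreed slightly on the angle: 0.01 rad from the disc and 0.05 rad from the tab. Both are inside the 0.1 rad limit.
- **Before hand-in:** The arm had backed off about 10 cm and was touching nothing.
- **Twin box and tools:** They look unmoved in the top picture, but I only checked this by eye. A pixel comparison on the twin box showed a difference (mean 13), which I put down to the arm's moved shadow. I did not measure the twin tab's position.

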